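Put the orange scraper away in its slotted holder

TASK

On the lamp demonstration bench, pick up the orange-handled scraper and put it away in the holder with the orange lips: lower the blade edge-down into the slot, handle lying on the bare end of the base, and let go only once it is down, so that it stays upright and fully home. Do not disturb the blue scraper, and leave the blue holder empty.

Things in the scene. Friction and masses are not known exactly. Their poses are not given: they have to be found in the camera images.
- orange_scraper: Lies on its long edge, blade upright: orange box handle 120 mm long, 24 wide, 34 high, then steel blade 95 long, 4 thick, 40 high, flush below; 0.18-0.37 kg. Origin: underside, mid-width, below the grip place on the handle (centre of mass about 20 mm nearer the blade). x runs to the blade tip: handle -85 to +35, blade +35 to +130; y across, z up.
- orange_stand: Fixed wooden holder, orange lips and end stop. Base 12 mm thick (x -75..147, y +-40). Walls at x 52..137 leave a slot 14 wide along x, floor = base top; lips flare to a mouth 39 wide, 50 above bench. Stop face x 141. Handle lies on the bare -x part. Origin on the bench, below the scraper's origin when home (x axes parallel, scraper origin 12 higher). z up.
- blue_scraper: Blue-handled scraper, same size and frame as the orange one, lying on its edge. Not to be disturbed.
- blue_stand: Fixed holder, same size and frame as the orange one but with blue lips and a blue end stop. Not to be used.
Things that resemble listed ones, but are neither listed nor needed, are in the scene too. What is shaped like the orange_stand but turquoise is not meant.

How it is judged:
By the outcome, as a careful person would: the job done as asked, in the order asked, and still so for the second after the job is handed in, with the robot touching nothing.
It also fails if it takes over 38 s, if anything falls off the work surface, if the arm or the gripper's body presses on something with over 40 N, if the wrist force passes 120 N, or if a joint passes its speed limit or range.

ROBOT

A 6-joint arm with a two-finger parallel gripper is mounted at the origin on the work surface. World frame = base frame: x ahead of the robot, y to its left, z up, the work surface at z = 0. Lengths are in mm, angles in rad, forces in N, time in s.
With the tool pointing down it reaches from about 350 to 775 mm from the base axis. Payload 7.3 kg.
Tool frame: the origin (TCP) lies at the very end of the fingers, on their centre line; the grasp point (between the pads) lies bot.grip_point_offset behind it (bot.grip_point_offset is the distance from the TCP to the grasp point, in mm); z points along the fingers, y is the line along which they close (so a half turn about z gives the same grasp; the last joint's range is limited). The gripper opens to 92 mm and grips with 3 to 60 N. Pads are 19 mm wide; open, the fingers measure 130 mm over their backs; the gripper's body (75 mm by 190 mm) begins 47 mm behind the grasp point.
Start: joints at [1.169, 0.342, 1.524, -0, 1.275, -0.146], TCP at [132.819, 507.941, 226.741] pointing down, gripper open.
Joint ranges: [-2.53, 2.53], [-0.77, 2.02], [0.04, 2.7], [-1, 4.14], [0.28, 2.66], [-3.11, 3.11]. Speed limits (rad/s): [2.57, 2.57, 3.14, 3.14, 3.14, 3.14].

INTERFACE

Orientations are given as [roll, pitch, yaw] about the fixed x, y, z axes, in that order (R = Rz(yaw) Ry(pitch) Rx(roll)).
In Python, from plant import bot gives the robot as it stands. The module is installed in compiled form; this text tells all that it offers.
- The arm moves only by the tool carry_out, never from a script. Its argument "plan" is a list of rows, each an object of numbers: "tx", "ty", "tz": the shift along the world's x, y, z in mm; "rx", "ry", "rz": the turn, a rotation vector about the world's x, y, z in rad. A call has 1 to 12 rows; each row shifts and turns the commanded pose from where the row before left it; what a row does not reach is not made up. A row lasts 1/10 s, in which the tool goes at most 50 mm and 8.59 degrees, less where a joint would pass 70% of its speed; a pose out of reach is approached as far as the arm can. A call with a gripper value outside its range is refused whole. "gripper" is the closure, from 0 (fully open) to 1 (shut), set as the call begins (left out, the last holds). The fingers move at their own pace and stop on an object; the grip force is fixed at half the most. Time passes only in rows, so rows that do not move let the fingers close. It gives the time, the measured TCP pose, the force, the opening and the grip force at its end, in the units of the state.
- bot.get_obs(): the state, without advancing time (a new reading comes with each control period).
- bot.capture(name): name is "scene" or "top" or "wrist"; returns the picture (480x640x3 uint8, red, green, blue); there is no depth.
- bot.camera_model(name): a dict with "camera_matrix" (3x3 intrinsics, pixels), "R" (3x3) and "t" (3): a world point X has camera coordinates R X + t. Camera axes: x right, y down, z forward; pixel columns grow to the right and rows downward; lengths in mm; the calibration is good to about 2 mm. A picture is of the moment at which its call begins: read the wrist's pose just before it. camera_model takes no time and is no camera call; for the wrist camera it gives the pose at the moment of the call.
- bot.close_job(): hands the job in; it is judged then, once.
The state is a dict: "time": time; "joint_positions": joint angles; "dq": joint speeds; "tau": joint torques, N m; "tool_pos": TCP position; "tcp_rot": TCP orientation; "contact_force": force on the tool from outside, world axes, zero at the start; "moment": the same for the moment, N m; "grip_width": finger opening in mm; "finger_force": force on a finger pad.
Only numpy, scipy, OpenCV 4.12 (cv2) and the standard library are available. Lean on these libraries where they do the work, as an engineer would, in place of code of your own. Each camera call takes 0.05 s, during which the arm holds its last target. There are 200 camera calls.

## Working session

There is one attempt and no reset: what is moved stays moved. The work goes in short steps, Python scripts to look and compute and a tool call to move; the robot and the scene stay as the last step left them, time stands still between calls to the robot, and variables do not carry over. Pictures are saved under pics/ and viewed, at most 10 in all, crops included, and the job is handed in when it is done.

Besides the shell and the picture viewer there is one more tool, called after "Call:" as name(argument=value, ...), one argument or row to a line, values as JSON. carry_out: Moves the arm, as the interface text tells. Its arguments: {"type":"object","properties":{"plan":{"type":"array"},"gripper":{"type":"number"}},"required":["plan"]}

```bash
mkdir -p pics; python3 - <<'E'
from plant import bot
import cv2
for n in("top","scene"):
    cv2.imwrite(f"pics/{n}0.png",bot.capture(n)[:,:,::-1])
    m=bot.camera_model(n);print(n,m)
print(bot.get_obs(),bot.grip_point_offset)
E
```

```text
top {'camera_matrix': array([[583.69936143,   0.        , 319.77830156],
       [  0.        , 583.69936143, 246.76808939],
       [  0.        ,   0.        ,   1.        ]]), 'R': array([[ 0.00430317, -0.99989178, -0.01406801],
       [-0.99775421, -0.00335275, -0.06689771],
       [ 0.0668433 ,  0.01432428, -0.99766066]]), 't': array([   2.22661486,  325.92627715, 1023.98375901])}
scene {'camera_matrix': array([[474.70281402,   0.        , 315.80801241],
       [  0.        , 474.70281402, 232.08186027],
       [  0.        ,   0.        ,   1.        ]]), 'R': array([[-0.48501974,  0.87445237,  0.00942842],
       [ 0.44102328,  0.25389753, -0.86083362],
       [-0.75515185, -0.41336315, -0.50879916]]), 't': array([ 153.06000026, -104.50225487, 1129.30813188])}
{'time': 0.1, 'joint_positions': array([ 1.16902123e+00,  3.42658570e-01,  1.52490822e+00,  3.75822993e-06,
        1.27539609e+00, -1.46010822e-01]), 'dq': array([-0.00079434, -0.00239929, -0.00198543,  0.00072369,  0.00114922,
       -0.00050449]), 'tau': array([ 1.47520263e-03, -4.31997442e+01, -2.44697607e+01,  7.18801981e-02,
        5.24525985e-02, -6.91988316e-05]), 'tool_pos': array([132.65927321, 507.59535082, 226.11622521]), 'tcp_rot': array([-3.14023753e+00, -2.02912782e-04,  2.88582715e+00]), 'contact_force': array([-0.38267994,  1.14496711, -0.37516862]), 'moment': array([ 0.04340142, -0.00128262,  0.03235563]), 'finger_force': 0.0, 'grip_width': 91.67013447129978} 18.8
```

View pics/top0.png

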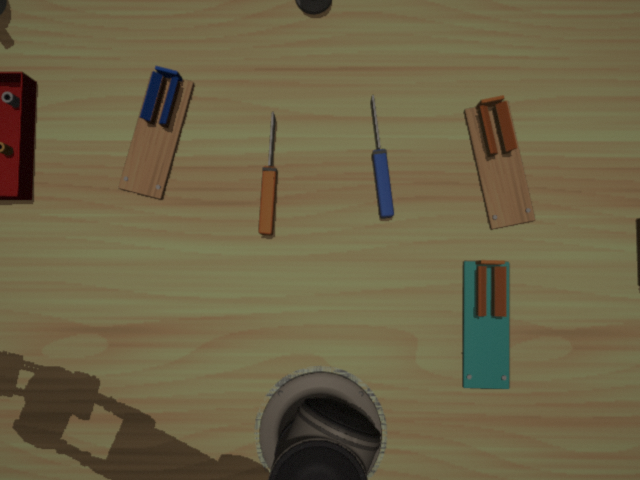

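View pics/scene0.png

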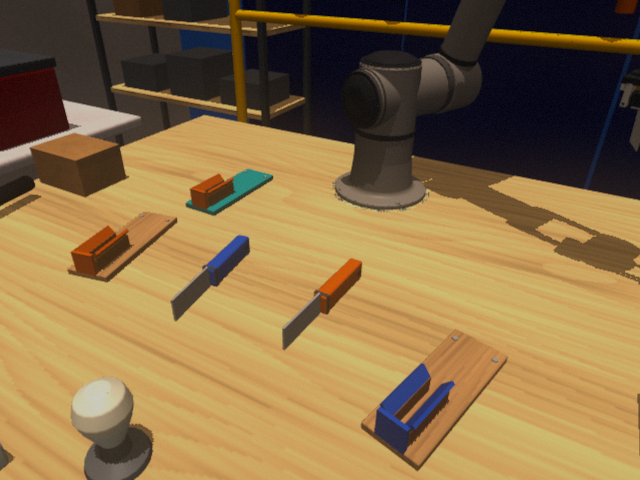

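Candidates in the top view:
- Scrapers: orange (268,200) and blue (383,183).
- Holders: wooden with orange lips (500,160), turquoise with orange lips (487,325) and blue (157,130).

I choose the scraper at (268,200) and the wooden holder at (500,160). I'll check both in one crop and measure them roughly.

```bash
cat > h.py <<'E'
import numpy as np,cv2
from plant import bot
def ray(cm,px,z):
    K,R,t=cm["camera_matrix"],cm["R"],cm["t"]
    p=np.atleast_2d(px).astype(float)
    d=(R.T@np.linalg.inv(K)@np.c_[p,np.ones(len(p))].T).T
    C=-R.T@t
    return (C+d*((z-C[2])/d[:,2])[:,None])[:,:2]
def proj(cm,X):
    c=np.atleast_2d(X)@cm["R"].T+cm["t"]; p=c@cm["camera_matrix"].T
    return p[:,:2]/p[:,2:]
def orange(im):
    h=cv2.cvtColor(im,cv2.COLOR_RGB2HSV)
    return cv2.inRange(h,(3,170,60),(14,255,255))
def blobs(mask,amin):
    cs,_=cv2.findContours(mask,cv2.RETR_EXTERNAL,cv2.CHAIN_APPROX_NONE)
    return [c for c in cs if cv2.contourArea(c)>amin]
E
python3 - <<'E'
from h import *
im=cv2.imread("pics/top0.png")[:,:,::-1].copy();cm=bot.camera_model("top")
m=orange(im)
for c in blobs(m,40):
    r=cv2.minAreaRect(c);b=cv2.boxPoints(r)
    print(np.round(r[0]),np.round(r[1],1),cv2.contourArea(c)); print(ray(cm,b,34).round(1).tolist())
print("stand base corners",ray(cm,[[464,109],[490,228],[535,219],[503,97]],12).round(1).tolist())
print("blade tip",ray(cm,[[273,113],[268,167]],40).round(1))
cr=im[80:245,250:545,::-1];cv2.imwrite("pics/crop0.png",cv2.resize(cr,None,fx=2.7,fy=2.7,interpolation=cv2.INTER_CUBIC))
E
```

```text
[500. 291.] [48. 10.] 386.0
[[290.5, -298.8], [290.5, -315.9], [208.3, -314.5], [208.3, -297.5]]
[481. 291.] [48.  6.] 241.0
[[290.4, -269.6], [290.4, -279.9], [208.2, -278.7], [208.1, -268.5]]
[271. 203.] [12.1 62.4] 98.5
[[349.4, 109.8], [456.3, 86.3], [451.4, 65.6], [344.7, 89.2]]
[265. 182.] [ 5.  20.8] 41.0
[[420.6, 105.8], [457.1, 102.6], [456.3, 93.9], [419.7, 97.2]]
[488. 129.] [49.4  7. ] 273.5
[[574.3, -275.3], [577.1, -287.3], [491.5, -305.0], [488.7, -293.1]]
[506. 126.] [49.3 11.2] 470.5
[[577.8, -302.6], [582.4, -321.8], [496.9, -339.6], [492.4, -320.5]]
stand base corners [[574.3, -254.1], [360.1, -297.3], [376.3, -376.8], [596.3, -324.1]]
blade tip [[558.6  86. ]
 [462.9  93.8]]
```

View pics/crop0.png

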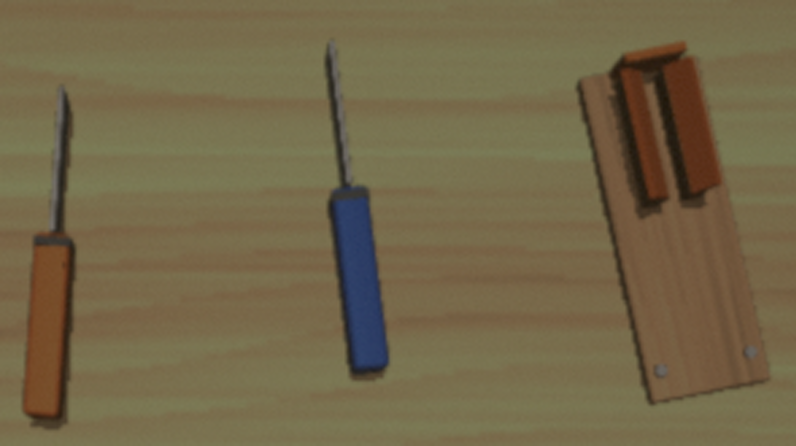

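The crop confirms the orange-handled scraper on the left and, on the right, the wooden holder with orange lips and its stop at the far end. Next I'll move above the scraper.

Call:
carry_out(
  plan=[
    {"tx": 25,"ty": -35,"tz": 2,"rz": 0.015},
    {"tx": 25,"ty": -35,"tz": 2,"rz": 0.015},
    {"tx": 25,"ty": -35,"tz": 2,"rz": 0.015},
    {"tx": 25,"ty": -35,"tz": 2,"rz": 0.015},
    {"tx": 25,"ty": -35,"tz": 2,"rz": 0.015},
    {"tx": 25,"ty": -35,"tz": 2,"rz": 0.015},
    {"tx": 25,"ty": -35,"tz": 2,"rz": 0.015},
    {"tx": 25,"ty": -35,"tz": 2,"rz": 0.015},
    {"tx": 25,"ty": -35,"tz": 2,"rz": 0.015},
    {"tx": 25,"ty": -35,"tz": 2,"rz": 0.015},
    {"tx": 25,"ty": -35,"tz": 2,"rz": 0.015},
    {"tx": 20,"ty": -25,"tz": 2,"rz": 0.015},
  ],
  gripper=0,
)

```text
invalid input at $.plan[0]: expected keys tx, ty, tz, rx, ry, rz
```

Call:
carry_out(
  plan=[
    {},
    {},
  ],
)

```text
invalid input at $.plan[0]: expected keys tx, ty, tz, rx, ry, rz
```

```bash
python3 - <<'E'
from h import *
o=bot.get_obs();cm=bot.camera_model("wrist");im=bot.capture("wrist")
cv2.imwrite("pics/w1.png",im[:,:,::-1])
import pickle;pickle.dump(cm,open("w1.pkl","wb"))
print(o["time"],o["tool_pos"],o["tcp_rot"],o["contact_force"]);print(cm, -cm["R"].T@cm["t"])
for c in blobs(orange(im),200):
    r=cv2.minAreaRect(c);print(r,ray(cm,cv2.boxPoints(r),34).round(1).tolist())
E
```

```text
0.1 [132.65927321 507.59535082 226.11622521] [-3.14023753e+00 -2.02912782e-04  2.88582715e+00] [-0.38267994  1.14496711 -0.37516862]
{'camera_matrix': array([[335.9776081 ,   0.        , 317.21151691],
       [  0.        , 335.9776081 , 240.14361079],
       [  0.        ,   0.        ,   1.        ]]), 'R': array([[ 0.25387005,  0.96723692, -0.00165271],
       [ 0.9204307 , -0.24105903,  0.30773018],
       [ 0.29724959, -0.07964468, -0.95147223]]), 't': array([-523.77752233,  -39.14172672,  392.86683439])} [ 52.21916573 528.471246   384.98132178]
```

View pics/w1.png

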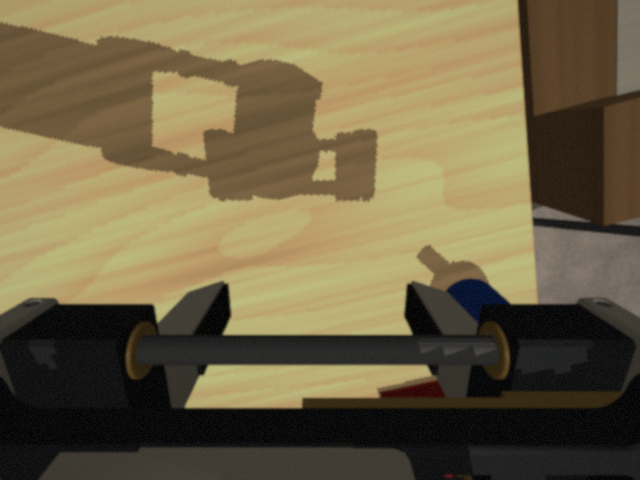

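Call:
carry_out(
  plan=[
    {"tx": 27,"ty": -35,"tz": 2,"rx": 0,"ry": 0,"rz": 0.015},
    {"tx": 27,"ty": -35,"tz": 2,"rx": 0,"ry": 0,"rz": 0.015},
    {"tx": 27,"ty": -35,"tz": 2,"rx": 0,"ry": 0,"rz": 0.015},
    {"tx": 27,"ty": -35,"tz": 2,"rx": 0,"ry": 0,"rz": 0.015},
    {"tx": 27,"ty": -35,"tz": 2,"rx": 0,"ry": 0,"rz": 0.015},
    {"tx": 27,"ty": -35,"tz": 2,"rx": 0,"ry": 0,"rz": 0.015},
    {"tx": 27,"ty": -35,"tz": 2,"rx": 0,"ry": 0,"rz": 0.015},
    {"tx": 27,"ty": -35,"tz": 2,"rx": 0,"ry": 0,"rz": 0.015},
    {"tx": 27,"ty": -35,"tz": 2,"rx": 0,"ry": 0,"rz": 0.015},
    {"tx": 27,"ty": -35,"tz": 2,"rx": 0,"ry": 0,"rz": 0.015},
    {"tx": 27,"ty": -35,"tz": 2,"rx": 0,"ry": 0,"rz": 0.015},
    {"tx": 25,"ty": -30,"tz": 2,"rx": 0,"ry": 0,"rz": 0.015},
  ],
  gripper=0,
)

```text
time: 1.35
tool_pos: [455.6, 90.9, 250.7]
tcp_rot: [3.142, -0.0, 3.066]
contact_force: [0.3, 0.9, 0.3]
grip_width: 92.1
finger_force: 0.0
```

Call:
carry_out(
  plan=[
    {"tx": 0,"ty": 0,"tz": 0,"rx": 0,"ry": 0,"rz": 0},
    {"tx": 0,"ty": 0,"tz": 0,"rx": 0,"ry": 0,"rz": 0},
  ],
)

```text
time: 1.55
tool_pos: [454.7, 92.5, 250.2]
tcp_rot: [3.141, -0.001, 3.064]
contact_force: [-0.4, 0.2, -0.8]
grip_width: 92.3
finger_force: 0.0
```

```bash
python3 - <<'E'
from h import *
o=bot.get_obs();cm=bot.camera_model("wrist");im=bot.capture("wrist")
cv2.imwrite("pics/w2.png",im[:,:,::-1])
import pickle;pickle.dump(cm,open("w2.pkl","wb"))
print(o["time"],o["tool_pos"],o["tcp_rot"],o["contact_force"]);print(-cm["R"].T@cm["t"])
for c in blobs(orange(im),200):
    r=cv2.minAreaRect(c);print(r,ray(cm,cv2.boxPoints(r),34).round(1).tolist())
E
```

```text
1.55 [454.65081573  92.51079591 250.24484847] [ 3.14129042e+00 -1.42346023e-03  3.06357568e+00] [-0.41778808  0.21207983 -0.77874667]
[371.86124722  98.45470489 409.20482509]
((5.120004177093506, 293.1600036621094), (30.400007247924805, 12.000001907348633), 53.13010025024414) [[517.9, -313.9], [509.4, -298.6], [543.4, -288.1], [552.3, -303.6]]
((315.4999694824219, 160.0), (101.99998474121094, 20.999996185302734), 90.0) [[348.2, 87.5], [349.9, 109.4], [458.3, 101.7], [456.4, 77.8]]
```

View pics/w2.png

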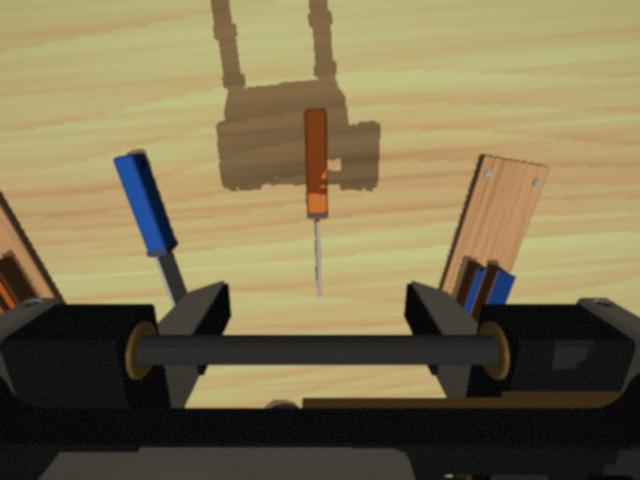

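The wrist view shows the orange handle at cols 305-326, rows 109-217, with its blade down to (319,295). I'll measure its axis.

```bash
python3 - <<'E'
from h import *
import pickle
im=cv2.imread("pics/w2.png")[:,:,::-1].copy();cm=pickle.load(open("w2.pkl","rb"))
m=orange(im); m=cv2.morphologyEx(m,cv2.MORPH_OPEN,np.ones((3,3)))
L=[];R=[]
for v in range(118,206,4):
    u=np.where(m[v,250:400])[0]+250
    L.append([u.min()-.5,v]);R.append([u.max()+.5,v])
L=ray(cm,L,34);R=ray(cm,R,34)
for e in(L,R):
    p=np.polyfit(e[:,0],e[:,1],1);print(p,np.polyval(p,[350,430,460]))
u,v=np.where(m[100:230,310:322].any(1))[0]+100,0
print("rows",u.min(),u.max(),"rear/front",ray(cm,[[315,u.min()-.5],[317,u.max()+.5],[317,217.5]],34).round(1).tolist())
print("blade",ray(cm,[[317.5,225],[319.3,290],[319.5,296]],40).round(1).tolist())
g=im[:,:,::-1][100:305,280:360];cv2.imwrite("pics/c2.png",cv2.resize(g,None,fx=2.9,fy=2.9,interpolation=cv2.INTER_CUBIC))
E
```

```text
[-5.62563891e-02  1.06219926e+02] [86.53018952 82.02967839 80.34198672]
[-5.88783915e-02  1.29390036e+02] [108.78259943 104.07232811 102.30597636]
rows 109 211 rear/front [[348.5, 98.0], [458.0, 91.4], [465.0, 90.8]]
blade [[472.4, 90.8], [553.9, 86.6], [561.9, 86.2]]
```

Call:
carry_out(
  plan=[
    {"tx": -3,"ty": 0,"tz": -35,"rx": 0,"ry": 0,"rz": 0.005},
    {"tx": -3,"ty": 0,"tz": -35,"rx": 0,"ry": 0,"rz": 0.005},
    {"tx": -3,"ty": 0,"tz": -35,"rx": 0,"ry": 0,"rz": 0.005},
    {"tx": -2,"ty": 0,"tz": -35,"rx": 0,"ry": 0,"rz": 0.005},
    {"tx": -2,"ty": 0,"tz": -35,"rx": 0,"ry": 0,"rz": 0},
    {"tx": 0,"ty": 0,"tz": -30,"rx": 0,"ry": 0,"rz": 0},
    {"tx": 0,"ty": 0,"tz": -20,"rx": 0,"ry": 0,"rz": 0},
    {"tx": 0,"ty": 0,"tz": -10,"rx": 0,"ry": 0,"rz": 0},
    {"tx": 0,"ty": 0,"tz": -8,"rx": 0,"ry": 0,"rz": 0},
    {"tx": 0,"ty": 0,"tz": 0,"rx": 0,"ry": 0,"rz": 0},
    {"tx": 0,"ty": 0,"tz": 0,"rx": 0,"ry": 0,"rz": 0},
  ],
)

```text
time: 2.7
tool_pos: [442.3, 93.2, 8.4]
tcp_rot: [3.141, 0.001, 3.086]
contact_force: [0.6, -1.0, -0.3]
grip_width: 92.0
finger_force: 0.0
```

Call:
carry_out(
  plan=[
    {"tx": 0,"ty": 0,"tz": 0,"rx": 0,"ry": 0,"rz": 0},
    {"tx": 0,"ty": 0,"tz": 0,"rx": 0,"ry": 0,"rz": 0},
    {"tx": 0,"ty": 0,"tz": 0,"rx": 0,"ry": 0,"rz": 0},
    {"tx": 0,"ty": 0,"tz": 0,"rx": 0,"ry": 0,"rz": 0},
    {"tx": 0,"ty": 0,"tz": 0,"rx": 0,"ry": 0,"rz": 0},
    {"tx": 0,"ty": 0,"tz": 0,"rx": 0,"ry": 0,"rz": 0},
    {"tx": 0,"ty": 0,"tz": 0,"rx": 0,"ry": 0,"rz": 0},
    {"tx": 0,"ty": 0,"tz": 0,"rx": 0,"ry": 0,"rz": 0},
    {"tx": 0,"ty": 0,"tz": 0,"rx": 0,"ry": 0,"rz": 0},
    {"tx": 0,"ty": 0,"tz": 0,"rx": 0,"ry": 0,"rz": 0},
  ],
  gripper=1,
)

```text
time: 3.7
tool_pos: [441.8, 93.0, 7.7]
tcp_rot: [3.141, -0.0, 3.086]
contact_force: [0.8, -0.5, -0.4]
grip_width: 24.1
finger_force: 30.0
```

Call:
carry_out(
  plan=[
    {"tx": 0,"ty": 0,"tz": 10,"rx": 0,"ry": 0,"rz": 0},
    {"tx": 0,"ty": 0,"tz": 25,"rx": 0,"ry": 0,"rz": 0},
    {"tx": 0,"ty": 0,"tz": 40,"rx": 0,"ry": 0,"rz": 0},
    {"tx": 0,"ty": 0,"tz": 40,"rx": 0,"ry": 0,"rz": 0},
    {"tx": 0,"ty": 0,"tz": 30,"rx": 0,"ry": 0,"rz": 0},
    {"tx": 0,"ty": 0,"tz": 5,"rx": 0,"ry": 0,"rz": 0},
    {"tx": 0,"ty": 0,"tz": 0,"rx": 0,"ry": 0,"rz": 0},
  ],
)

```text
time: 4.4
tool_pos: [441.8, 92.9, 158.2]
tcp_rot: [3.141, 0.001, 3.086]
contact_force: [-0.2, -0.8, -4.0]
grip_width: 23.9
finger_force: 30.0
```

Call:
carry_out(
  plan=[
    {"tx": 4,"ty": -12,"tz": 0,"rx": 0,"ry": 0,"rz": 0.02},
    {"tx": 5,"ty": -25,"tz": 0,"rx": 0,"ry": 0,"rz": 0.025},
    {"tx": 5,"ty": -25,"tz": 0,"rx": 0,"ry": 0,"rz": 0.025},
    {"tx": 5,"ty": -25,"tz": 0,"rx": 0,"ry": 0,"rz": 0.025},
    {"tx": 5,"ty": -25,"tz": 0,"rx": 0,"ry": 0,"rz": 0.025},
    {"tx": 5,"ty": -25,"tz": 0,"rx": 0,"ry": 0,"rz": 0.025},
    {"tx": 5,"ty": -25,"tz": 0,"rx": 0,"ry": 0,"rz": 0.025},
    {"tx": 5,"ty": -25,"tz": 0,"rx": 0,"ry": 0,"rz": 0.025},
    {"tx": 5,"ty": -25,"tz": 0,"rx": 0,"ry": 0,"rz": 0.025},
    {"tx": 5,"ty": -25,"tz": 0,"rx": 0,"ry": 0,"rz": 0.025},
    {"tx": 5,"ty": -20,"tz": 0,"rx": 0,"ry": 0,"rz": 0.015},
    {"tx": 0,"ty": 0,"tz": 0,"rx": 0,"ry": 0,"rz": 0},
  ],
)

```text
time: 5.6
tool_pos: [495.1, -166.0, 155.1]
tcp_rot: [3.14, -0.003, -2.94]
contact_force: [-0.4, 1.1, -3.1]
grip_width: 23.9
finger_force: 30.0
```

```bash
python3 - <<'E'
from h import *
o=bot.get_obs();cm=bot.camera_model("wrist");im=bot.capture("wrist")
cv2.imwrite("pics/w3.png",im[:,:,::-1])
import pickle;pickle.dump(cm,open("w3.pkl","wb"))
print(o["time"],o["tool_pos"],o["tcp_rot"],o["contact_force"],o["moment"],o["grip_width"]);print(-cm["R"].T@cm["t"])
E
```

```text
5.6 [ 495.14106897 -165.95109029  155.14055548] [ 3.13981054 -0.00314693 -2.93958127] [-0.40374021  1.11177184 -3.1464679 ] [0.04713463 0.03620451 0.01935634] 23.885274520158955
[ 414.14510327 -183.45538838  314.23810685]
```

View pics/w3.png

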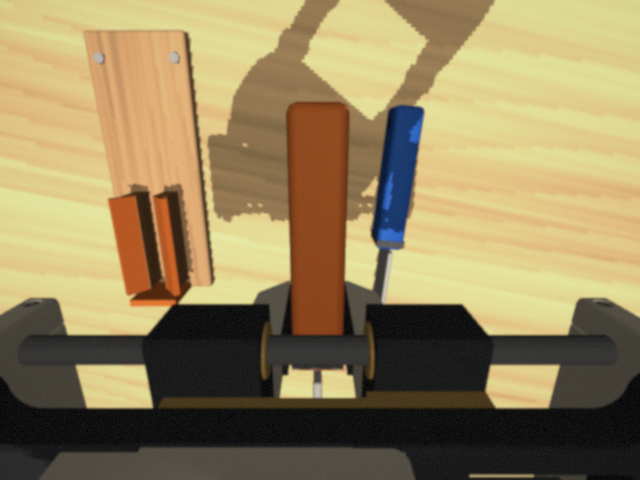

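The holder sits at left: base corners (84,31), (184,31) and (212,286), with the lips at rows 190-300. The scraper is in hand with its handle at cols 288-349. I'll work out the holder pose from both views and check the in-hand pitch.

```bash
cat > st.py <<'E'
from h import *
import pickle
cm=pickle.load(open("w3.pkl","rb"));ct=bot.camera_model("top")
def fit(P,Q): # 2D rigid, model P -> world Q
    p,q=P-P.mean(0),Q-Q.mean(0)
    a=np.arctan2((p[:,0]*q[:,1]-p[:,1]*q[:,0]).sum(),(p*q).sum())
    R=np.array([[np.cos(a),-np.sin(a)],[np.sin(a),np.cos(a)]])
    t=Q.mean(0)-R@P.mean(0);return a,t,(Q-(P@R.T+t)).round(1).tolist()
M=np.array([[-75,-40],[-75,40],[147,40]],float)
print("wrist",fit(M,ray(cm,[[84,31],[184,31],[212,286]],12)))
print("top",fit(M,ray(ct,[[534.5,220],[490.7,228.5],[465.3,109.6]],12)))
o=np.array([495.1,-166.0]);y=-2.9396+np.pi
d=np.array([np.cos(y),np.sin(y)]);n=np.array([-d[1],d[0]])
for k in(0,2,4,6):   # droop deg, rear end of handle rises; pivot at grip point
    th=np.radians(k);X=[]
    for s in(-12,12):
        a,h=-95.,34-7.7-18.8
        X.append([*(o+d*(a*np.cos(th)+h*np.sin(th))+n*s),155.1+18.8+h*np.cos(th)-a*np.sin(th)])
    print(k,proj(cm,X).round(1).tolist())
E
python3 st.py; python3 - <<'E'
import sys;sys.path.insert(0,'.')
from h import *
im=cv2.imread("pics/w3.png")[:,:,::-1].copy()
m=orange(im)
for v in (106,130,200,270,320):
    u=np.where(m[v,250:400])[0]+250;print(v,u.min(),u.max())
E
```

```text
wrist (np.float64(0.20367313954606325), array([ 441.19278992, -324.55234179]), [[0.3, 0.8], [0.7, -0.5], [-1.0, -0.4]])
top (np.float64(0.1948840178053383), array([ 439.22661944, -323.17939335]), [[1.1, 1.1], [1.3, -0.1], [-2.5, -1.0]])
0 [[286.2, 97.6], [351.8, 97.6]]
2 [[285.4, 97.7], [352.7, 97.6]]
4 [[284.6, 98.1], [353.7, 98.0]]
6 [[283.8, 98.9], [354.6, 98.8]]
106 289 345
130 288 347
200 289 345
270 292 343
320 292 343
```

The wrist and top fits agree to 2 mm: holder origin about (440.6, -324.2), yaw 0.202. The scraper isn't drooping in the grip. Next, over the slot.

Call:
carry_out(
  plan=[
    {"tx": -3,"ty": -10,"tz": 0,"rx": 0,"ry": 0,"rz": 0},
    {"tx": -5,"ty": -18,"tz": 0,"rx": 0,"ry": 0,"rz": 0},
    {"tx": -6,"ty": -20,"tz": 0,"rx": 0,"ry": 0,"rz": 0},
    {"tx": -6,"ty": -20,"tz": 0,"rx": 0,"ry": 0,"rz": 0},
    {"tx": -6,"ty": -20,"tz": 0,"rx": 0,"ry": 0,"rz": 0},
    {"tx": -6,"ty": -20,"tz": -5,"rx": 0,"ry": 0,"rz": 0},
    {"tx": -6,"ty": -20,"tz": -15,"rx": 0,"ry": 0,"rz": 0},
    {"tx": -5,"ty": -18,"tz": -20,"rx": 0,"ry": 0,"rz": 0},
    {"tx": -3,"ty": -10,"tz": -20,"rx": 0,"ry": 0,"rz": 0},
    {"tx": 0,"ty": 0,"tz": -15,"rx": 0,"ry": 0,"rz": 0},
    {"tx": 0,"ty": 0,"tz": 0,"rx": 0,"ry": 0,"rz": 0},
    {"tx": 0,"ty": 0,"tz": 0,"rx": 0,"ry": 0,"rz": 0},
  ],
)

```text
time: 6.85
tool_pos: [449.6, -319.5, 82.6]
tcp_rot: [3.141, -0.001, -2.937]
contact_force: [0.9, -0.5, -3.5]
grip_width: 24.0
finger_force: 30.0
```

```bash
python3 - <<'E'
from h import *
o=bot.get_obs();print(o["time"],o["tool_pos"],o["tcp_rot"],o["contact_force"])
w=bot.capture("wrist");s=bot.capture("scene")
cv2.imwrite("pics/w4.png",w[:,:,::-1])
cv2.imwrite("pics/s4.png",cv2.resize(s[130:300,20:260,::-1],None,fx=3.3,fy=3.3,interpolation=cv2.INTER_CUBIC))
E
```

```text
6.85 [ 449.60985442 -319.49172312   82.61507316] [ 3.14055143e+00 -6.48871569e-04 -2.93677729e+00] [ 0.86226277 -0.52213575 -3.53215709]
```

View pics/s4.png

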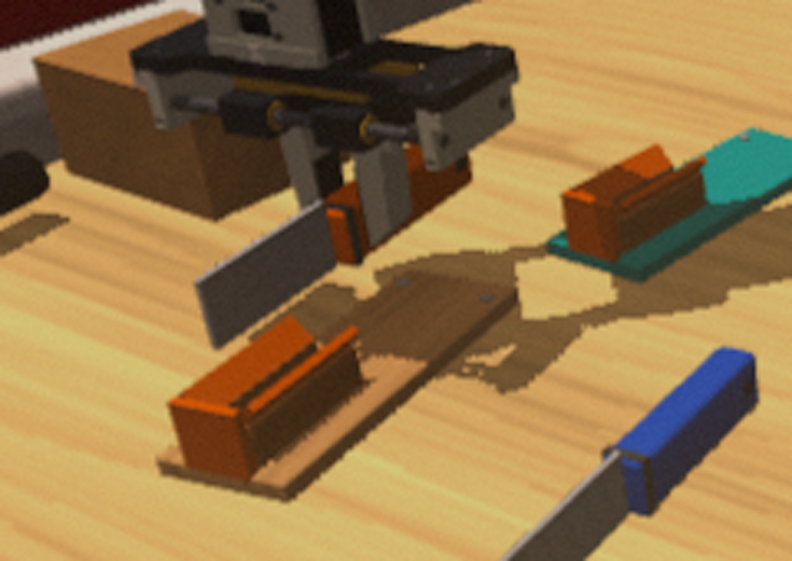

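The blade hangs level above the holder, its tip corner near crop (215,347), in line with the slot. A 3 mm correction in y, then down in steps while watching the force.

Call:
carry_out(
  plan=[
    {"tx": 0,"ty": -3,"tz": -5,"rx": 0,"ry": 0,"rz": 0},
    {"tx": 0,"ty": 0,"tz": -8,"rx": 0,"ry": 0,"rz": 0},
    {"tx": 0,"ty": 0,"tz": -8,"rx": 0,"ry": 0,"rz": 0},
    {"tx": 0,"ty": 0,"tz": -8,"rx": 0,"ry": 0,"rz": 0},
    {"tx": 0,"ty": 0,"tz": -5,"rx": 0,"ry": 0,"rz": 0},
    {"tx": 0,"ty": 0,"tz": 0,"rx": 0,"ry": 0,"rz": 0},
  ],
)

```text
time: 7.55
tool_pos: [449.3, -322.6, 47.6]
tcp_rot: [3.14, -0.001, -2.937]
contact_force: [-0.1, 0.1, -2.6]
grip_width: 24.1
finger_force: 30.0
```

Call:
carry_out(
  plan=[
    {"tx": 0,"ty": 0,"tz": -5,"rx": 0,"ry": 0,"rz": 0},
    {"tx": 0,"ty": 0,"tz": -5,"rx": 0,"ry": 0,"rz": 0},
    {"tx": 0,"ty": 0,"tz": -5,"rx": 0,"ry": 0,"rz": 0},
    {"tx": 0,"ty": 0,"tz": -5,"rx": 0,"ry": 0,"rz": 0},
    {"tx": 0,"ty": 0,"tz": 0,"rx": 0,"ry": 0,"rz": 0},
  ],
)

```text
time: 8.05
tool_pos: [449.4, -322.7, 27.9]
tcp_rot: [3.14, -0.001, -2.937]
contact_force: [-0.1, -0.6, -3.0]
grip_width: 24.0
finger_force: 30.0
```

Call:
carry_out(
  plan=[
    {"tx": 0,"ty": 0,"tz": -3,"rx": 0,"ry": 0,"rz": 0},
    {"tx": 0,"ty": 0,"tz": -2,"rx": 0,"ry": 0,"rz": 0},
    {"tx": 0,"ty": 0,"tz": -2,"rx": 0,"ry": 0,"rz": 0},
    {"tx": 0,"ty": 0,"tz": 0,"rx": 0,"ry": 0,"rz": 0},
    {"tx": 0,"ty": 0,"tz": 0,"rx": 0,"ry": 0,"rz": 0},
  ],
)

```text
time: 8.55
tool_pos: [449.8, -323.1, 21.7]
tcp_rot: [3.141, 0.0, -2.937]
contact_force: [-0.2, 0.3, -2.6]
grip_width: 23.9
finger_force: 30.0
```

Call:
carry_out(
  plan=[
    {"tx": 0,"ty": 0,"tz": -0.5,"rx": 0,"ry": 0,"rz": 0},
    {"tx": 0,"ty": 0,"tz": -0.5,"rx": 0,"ry": 0,"rz": 0},
    {"tx": 0,"ty": 0,"tz": 0,"rx": 0,"ry": 0,"rz": 0},
    {"tx": 0,"ty": 0,"tz": 0,"rx": 0,"ry": 0,"rz": 0},
  ],
)

```text
time: 8.95
tool_pos: [449.8, -323.1, 20.8]
tcp_rot: [3.142, 0.0, -2.937]
contact_force: [0.5, 0.5, -2.7]
grip_width: 23.7
finger_force: 30.0
```

Call:
carry_out(
  plan=[
    {"tx": 0,"ty": 0,"tz": -0.5,"rx": 0,"ry": 0,"rz": 0},
    {"tx": 0,"ty": 0,"tz": -0.5,"rx": 0,"ry": 0,"rz": 0},
    {"tx": 0,"ty": 0,"tz": -0.5,"rx": 0,"ry": 0,"rz": 0},
    {"tx": 0,"ty": 0,"tz": 0,"rx": 0,"ry": 0,"rz": 0},
    {"tx": 0,"ty": 0,"tz": 0,"rx": 0,"ry": 0,"rz": 0},
  ],
)

```text
time: 9.45
tool_pos: [449.8, -323.1, 19.7]
tcp_rot: [-3.141, 0.0, -2.937]
contact_force: [-2.5, 2.2, 5.2]
grip_width: 23.6
finger_force: 30.0
```

Contact with the base came at the expected height, with upward force. One look before letting go.

```bash
python3 - <<'E'
from h import *
s=bot.capture("scene")
cv2.imwrite("pics/s5.png",cv2.resize(s[130:300,20:260,::-1],None,fx=3.3,fy=3.3,interpolation=cv2.INTER_CUBIC))
E
```

```text
(no output)
```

View pics/s5.png

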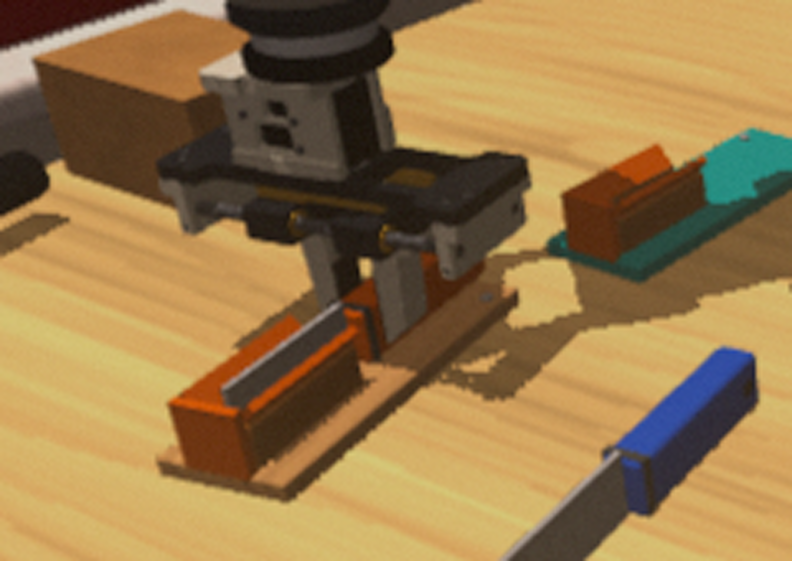

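The blade is down in the slot (crop 225-345, 305-400), parallel to the lips, with the handle on the base. Releasing and retreating.

Call:
carry_out(
  plan=[
    {"tx": 0,"ty": 0,"tz": 0,"rx": 0,"ry": 0,"rz": 0},
    {"tx": 0,"ty": 0,"tz": 0,"rx": 0,"ry": 0,"rz": 0},
    {"tx": 0,"ty": 0,"tz": 0,"rx": 0,"ry": 0,"rz": 0},
    {"tx": 0,"ty": 0,"tz": 0,"rx": 0,"ry": 0,"rz": 0},
    {"tx": 0,"ty": 0,"tz": 0,"rx": 0,"ry": 0,"rz": 0},
    {"tx": 0,"ty": 0,"tz": 0,"rx": 0,"ry": 0,"rz": 0},
    {"tx": 0,"ty": 0,"tz": 0,"rx": 0,"ry": 0,"rz": 0},
    {"tx": 0,"ty": 0,"tz": 0,"rx": 0,"ry": 0,"rz": 0},
  ],
  gripper=0,
)

```text
time: 10.3
tool_pos: [449.8, -323.0, 19.2]
tcp_rot: [3.142, 0.0, -2.937]
contact_force: [-0.2, -0.4, -0.3]
grip_width: 83.2
finger_force: 0.0
```

Call:
carry_out(
  plan=[
    {"tx": 0,"ty": 0,"tz": 10,"rx": 0,"ry": 0,"rz": 0},
    {"tx": 0,"ty": 0,"tz": 20,"rx": 0,"ry": 0,"rz": 0},
    {"tx": 0,"ty": 0,"tz": 30,"rx": 0,"ry": 0,"rz": 0},
    {"tx": 0,"ty": 0,"tz": 30,"rx": 0,"ry": 0,"rz": 0},
    {"tx": 0,"ty": 0,"tz": 30,"rx": 0,"ry": 0,"rz": 0},
    {"tx": 0,"ty": 15,"tz": 30,"rx": 0,"ry": 0,"rz": 0},
    {"tx": 0,"ty": 25,"tz": 20,"rx": 0,"ry": 0,"rz": 0},
    {"tx": 0,"ty": 30,"tz": 0,"rx": 0,"ry": 0,"rz": 0},
    {"tx": 0,"ty": 30,"tz": 0,"rx": 0,"ry": 0,"rz": 0},
    {"tx": 0,"ty": 20,"tz": 0,"rx": 0,"ry": 0,"rz": 0},
    {"tx": 0,"ty": 0,"tz": 0,"rx": 0,"ry": 0,"rz": 0},
    {"tx": 0,"ty": 0,"tz": 0,"rx": 0,"ry": 0,"rz": 0},
  ],
)

```text
time: 11.5
tool_pos: [450.1, -203.3, 190.0]
tcp_rot: [-3.14, 0.001, -2.936]
contact_force: [-0.9, 0.7, 0.4]
grip_width: 92.0
finger_force: 0.0
```

```bash
python3 - <<'E'
from h import *
s=bot.capture("scene")[130:300,20:260];w=bot.capture("wrist")[0:300,0:400]
s=cv2.resize(s,(400,283));im=np.vstack([s,w])[:,:,::-1]
cv2.imwrite("pics/f.png",im);print(im.shape)
E
```

```text
(583, 400, 3)
```

View pics/f.png

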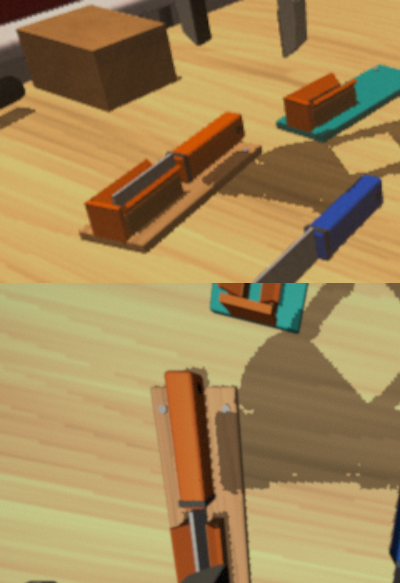

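The final views show the scraper upright in the wooden holder, with the blade between the orange lips and the handle on the base. The blue scraper is untouched. Handing in.

```bash
python3 -c "
from plant import bot;print(bot.close_job())"
```

```text
the job is handed in; nothing more can be done
None
```

The orange scraper stands upright, blade down in the slot of the wooden holder with orange lips; I left the blue scraper and blue holder alone and handed the job in at about 11.6 s (the judge's verdict was not shown).

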